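Load the pattern pawn into the copying scanner and hold its recessed scan button

ROBOT

A 6-joint arm with a two-finger parallel gripper is mounted at the origin on the work surface. World frame = base frame: x ahead of the robot, y to its left, z up, the work surface at z = 0. Lengths are in m, angles in degrees, forces in N, time in s.
With the tool pointing down it reaches from about 0.35 to 0.875 m from the base axis. Payload 4.2 kg.
Tool frame: the origin (TCP) lies on the centre line of the jaws, within the pads' length; the fingertips stand tip_reach ahead of it and the grasp point (between the pads) is the TCP (tip_reach is the distance from the TCP to the fingertips, in m); z points along the fingers, y is the line along which they close (so a half turn about z gives the same grasp; the last joint's range is limited). The gripper opens to 87 mm and grips with 3 to 60 N. Pads are 19 mm wide; open, the fingers measure 117 mm over their backs; the gripper's body (75 mm by 190 mm) begins 51 mm behind the grasp point.
Start: joints at [-59.782, 22.042, 0.453, 0, -68.411, -14.817], TCP at [0.166, -0.603, 0.242] pointing down, gripper open.
Joint ranges: [-179.83, 179.83], [-69.29, 118.12], [-61.27, 80.66], [-181.25, 117.63], [-171.15, -9.14], [-177.46, 177.46]. Speed limits (degrees/s): [159.86, 159.86, 180, 180, 180, 180].

INTERFACE

Orientations are given as a 3x3 rotation matrix whose columns are the frame's x, y, z axes.
In Python, from station import sense, capture, finish_job, tip_reach gives the robot as it stands.
- The arm moves only by the tool arm_command, never from a script. Its argument "deltas" is a list of rows, each a list of 7 numbers: the turn, a rotation vector about the tool's x, y, z in rad, then the shift along the tool's x, y, z in cm, then the closure, from -1 (fully open) to 1 (shut), so that 0 is half open. In form: [[rx, ry, rz, dx, dy, dz, hand], ...]. A call has 1 to 8 rows; each row is the pose to reach, as a shift and turn from the pose commanded when the call began, along the tool's axes at that moment; what a row does not reach only later rows make up. A row lasts 1/12 s, in which the tool goes at most 41.7 mm and 7.16 degrees, less where a joint would pass 70% of its speed; a pose out of reach is approached as far as the arm can. A call with a gripper value outside its range is refused whole. The fingers move at their own pace and stop on an object; the grip force is fixed at half the most. Time passes only in rows, so rows that repeat a pose let the fingers close. It gives the time, the measured TCP pose, the force, the opening and the grip force at its end, in the units of the state.
- sense(): the state, without advancing time (a new reading comes with each control period).
- capture(name): name is "scene" or "top" or "wrist"; returns a dict with "pixels" (420x560x3 uint8, blue, green, red), "fovy" (degrees; the focal length in pixels is half the picture's height over the tangent of half this angle, whatever the lens; pixels are square), "cx", "cy" (the principal point, pixels), "rvec" (rotation vector, rad) and "tvec" (3), from world to camera coordinates, as OpenCV has them. Camera axes: x right, y down, z forward; pixel columns grow to the right and rows downward; lengths in m; the calibration is good to about 2 mm. A picture is of the moment at which its call begins. There is no depth.
- finish_job(): hands the job in; it is judged then, once.
The state is a dict: "time_s": time; "joints": joint angles; "joint_velocities": joint speeds; "effort": joint torques, N m; "tcp_pos": TCP position; "ee_rot": TCP orientation; "wrist_force": force on the tool from outside, world axes, zero at the start; "moment": the same for the moment, N m; "gripper_width": opening from 0.0 (shut) to 1.0 (fully open); "gripper_force": force on a finger pad.
Only numpy, scipy, OpenCV 4.12 (cv2) and the standard library are available. Lean on these libraries where they do the work, as an engineer would, in place of code of your own. Each camera call takes 0.05 s, during which the arm holds its last target. There are 200 camera calls.

TASK

Pluck the ball-headed pawn from the pocket tray, stand it upright in the scanner's round nest and let go of it, leaving the other pieces in their pockets. Then take the stylus out of its stand, reach its tip down through the scanner's guard tube and press the recessed scan button fully down. Finish like that: still gripping the stylus and holding the button down, with the pawn standing in the nest.

Things in the scene. Friction and masses are not known exactly. Their poses are not given: they have to be found in the camera images.
- scanner: Fixed, flat grey and aluminium bench unit, 140 (x) x 240 (y) x 30 mm high; origin at the centre of its underside, on the bench. Its deck, 30 mm above the bench, has the open nest towards +y and the guard tube towards -y; midway between them, towards +x (centre at x 52 mm), stands a sensor post 26 x 34 mm whose top is 115 mm above the bench.
- nest (a point): Centre of the floor of the nest: a round recess in the scanner's deck, 26 mm in diameter and 10 mm deep (floor 20 mm above the bench).
- tube_mouth (a point): Centre of the top rim of the guard tube: an upright grey tube, 36 mm outside, 18 mm bore, its rim 60 mm above the bench (30 mm above the deck). The bore goes straight down to the button, whose top lies 33 mm below the rim when not pressed.
- button_top (a point): Centre of the top face of the scan button, a black spring button 16 mm across at the bottom of the guard tube's bore; moves with the button.
- scan_button (a joint): Travel of the scan button in m: 0 released, 0.005 fully down against its stop. It moves straight down; the spring takes 1.8 N to start and 4.8 N to be fully down, and pushes it up again when let go.
- tray: Fixed dark wooden pocket tray, 204 (x) x 62 (y) x 20 mm high, origin at the centre of its underside; may stand on either side of the scanner. Four round pockets in a row along its x axis, at x = -72, -24, 24 and 72 mm, each 30 mm in diameter and 14 mm deep (floor 6 mm above the bench).
- pawn: The pawn: turned wooden piece 50 mm tall with a ball head 20 mm across (centre 40 mm above its foot), a slim neck 10 mm across and a round foot 22 mm across. Loose, about 25 g. Origin at the centre of its underside, z up along its axis. All four pieces are of the same pale wood and stand upright each in a pocket of the tray; which one stands in which pocket varies. 
- rook: Bystander in the tray: 48 mm tall, with a flat-topped cylindrical head 22 mm across on a thick stem; foot 22 mm across. Origin at the centre of its underside.
- bishop: Bystander in the tray: 56 mm tall, slim, with a pointed cone head 17 mm across; foot 22 mm across. Origin at the centre of its underside.
- blank: Bystander in the tray: an uncut plain cylinder, 22 mm across and 44 mm tall. Origin at the centre of its underside.
- stand: Fixed square dark wooden block, 70 x 70 x 60 mm high, with one hole in the middle of its top, 16 mm in diameter and 55 mm deep, that holds the stylus; origin at the centre of its underside. It stands on the other side of the scanner from the tray.
- stylus: Stylus, 118 mm long, about 50 g, standing upright in the stand: steel shank 10 mm in diameter and 50 mm long below, a brass collar 24 mm across and 6 mm thick that rests on the stand's top, and above it a round wooden handle 20 mm in diameter, from 56 to 118 mm above the tip. Origin at the tip, z along the axis towards the handle (up).
- stylus_tip (a point): The lower tip of the stylus's shank (same point as the stylus's origin).
Not all that is in view belongs to the job. Leave any turquoise or yellow look-alike of the pawn alone.

How it is judged (in metres and radians):
On the way, in this order (a step that is already met when the one before it is completed fails the run):
1. the pawn stands in the nest, let go (horizontal distance between pawn and nest below 0.005 m and z of pawn in the frame of nest below 0.003 m and angle between pawn's own z axis and vertical below 0.12 rad and contact force between the fingers and pawn below 0.1 N), for 0.3 s.
2. the gripped stylus holds the scan button down (value of joint scan_button above 0.004 m and distance between stylus_tip and button_top below 0.009 m and contact force between stylus and scanner above 1.5 N and contact force between the fingers and stylus above 2 N), for 0.5 s.
At the end, for the whole second after the job is handed in: Pawn released in the nest: within 5 mm of its centre, foot under 3 mm above its floor, tilt under 0.12 rad. Scan button more than 4 of its 5 mm down, stylus tip within 9 mm of the centre of its top, over 1.5 N between stylus and scanner, fingers gripping the stylus with over 2 N (all of step 1 and all of step 2); the arm keeps its last pose, push and grip.
It fails at once if the rook is shifted more than 20 mm (distance of rook from where it was at the start of the episode above 0.02 m).
It fails at once if the bishop is shifted more than 20 mm (distance of bishop from where it was at the start of the episode above 0.02 m).
It fails at once if the blank is shifted more than 20 mm (distance of blank from where it was at the start of the episode above 0.02 m).
It also fails if it takes over 54 s, if anything falls off the work surface, if the arm or the gripper's body presses on something with over 40 N, if the wrist force passes 120 N, or if a joint passes its speed limit or range.

## Working session

There is one attempt and no reset: what is moved stays moved. The work goes in short steps, Python scripts to look and compute and a tool call to move; the robot and the scene stay as the last step left them, time stands still between calls to the robot, and variables do not carry over. Pictures are saved under pics/ and viewed, at most 13 in all, crops included, and the job is handed in when it is done.

Besides the shell and the picture viewer there is one more tool, called after "Request:" in YAML: its name, and indented under it one key for each argument. arm_command: Moves the arm, as the interface text tells. Its arguments: {"type":"object","properties":{"deltas":{"type":"array"}},"required":["deltas"]}

```bash
mkdir -p pics
cat > h.py <<'E'
import numpy as np, cv2
from station import sense, capture, finish_job, tip_reach
def save(name,fn):
    c=capture(name); cv2.imwrite('pics/'+fn+'.png',c['pixels']); np.savez('pics/'+fn,**{k:v for k,v in c.items()}); return c
def ray(fn,u,v,z):
    c=np.load('pics/'+fn+'.npz'); f=210/np.tan(np.radians(float(c['fovy']))/2)
    R=cv2.Rodrigues(c['rvec'])[0]; o=-R.T@c['tvec'].ravel()
    d=R.T@np.array([(u-float(c['cx']))/f,(v-float(c['cy']))/f,1]); return o+d*(z-o[2])/d[2]
def proj(fn,P):
    c=np.load('pics/'+fn+'.npz'); f=210/np.tan(np.radians(float(c['fovy']))/2)
    K=np.array([[f,0,float(c['cx'])],[0,f,float(c['cy'])],[0,0,1]])
    return cv2.projectPoints(np.array(P,float).reshape(-1,1,3),c['rvec'],c['tvec'],K,None)[0].reshape(-1,2)
def st():
    s=sense(); print(s['time_s'],np.round(s['tcp_pos'],4),np.round(s['wrist_force'],2),s['gripper_width'],s['gripper_force']); return s
E
python3 - <<'E'
from h import *
s=st(); print(s['ee_rot'],tip_reach)
for n in ('top','scene'):
    c=save(n,n+'0'); print(n,c['fovy'],c['cx'],c['cy'],c['rvec'],c['tvec'])
a=np.vstack([cv2.imread('pics/top0.png')])
E
```

```text
0.0 [ 0.1659 -0.602   0.2405] [ 0.32 -0.64 -0.05] 0.9993828224430308 0.0
[[-9.64138285e-01 -2.65399560e-01 -6.63831699e-04]
 [-2.65400375e-01  9.64136062e-01  2.07229160e-03]
 [ 9.00388016e-05  2.17415685e-03 -9.99997632e-01]] 0.019
top 50.90021639046221 281.4936253563898 207.29279566727516 [ 2.18026309 -2.18689553  0.10353835] [-0.06254434  0.51711451  1.30463421]
scene 52.43231031596291 285.2664692698123 206.20575198925061 [ 2.42152107  0.71464247 -0.22007494] [-0.40036488 -0.22152997  1.1646014 ]
```

View pics/top0.png

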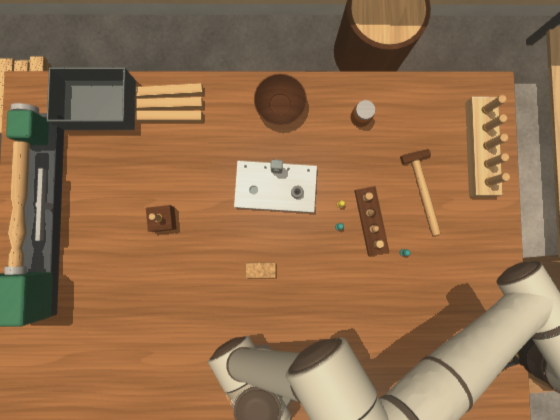

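View pics/scene0.png

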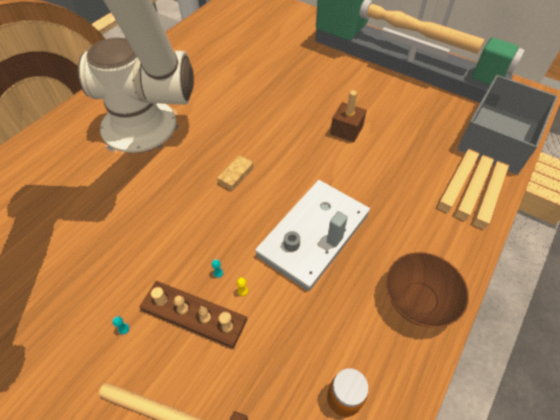

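The top view shows the scanner (235–317, 160–213), the tray at about (371,220), and the stand at (160,219) with the stylus in it. There are also yellow and turquoise look-alikes at (342,204), (340,227) and (405,253). I'll enlarge the tray and the scanner.

Run:
```python
from h import *
t=cv2.imread('pics/top0.png'); s=cv2.imread('pics/scene0.png')
r=lambda im,x,y,w,h,k: cv2.resize(im[y:y+h,x:x+w],None,fx=k,fy=k,interpolation=cv2.INTER_CUBIC)
A=r(s,130,270,130,75,6)[:, :780]      # 780x450 
cv2.imwrite('pics/c1.png',A)
B=np.hstack([r(t,230,155,92,62,5)[:300], r(t,350,183,40,60,5), r(t,140,198,28,60,5)[:300,:140]][:1]+[r(t,350,183,40,62,5)])
C=np.hstack([r(s,320,85,50,58,5), r(t,140,200,40,58,5)]); C=cv2.copyMakeBorder(C,0,0,0,B.shape[1]-C.shape[1],cv2.BORDER_CONSTANT)
cv2.imwrite('pics/c2.png',np.vstack([B,C])); print(B.shape,C.shape)
for n,u,v,z in [('nest',253,190,.03),('tube',297,192,.06),('stand',160,219,.06),('tray',371,220,.02),('p1',369,197,.05),('p4',380,244,.05)]: print(n,ray('top0',u,v,z))
for n,u,v,z in [('nest',326,206,.03),('tube',292,240,.06),('stylus',352,93,.128),('p1',159,293,.05),('p2',180,301,.05),('p3',204,313,.05),('p4',226,319,.05)]: print(n,ray('scene0',u,v,z))
```

```text
Traceback (most recent call last):
ValueError: all the input array dimensions except for the concatenation axis must match exactly, but along dimension 0, the array at index 0 has size 300 and the array at index 1 has size 310
```

View pics/c1.png

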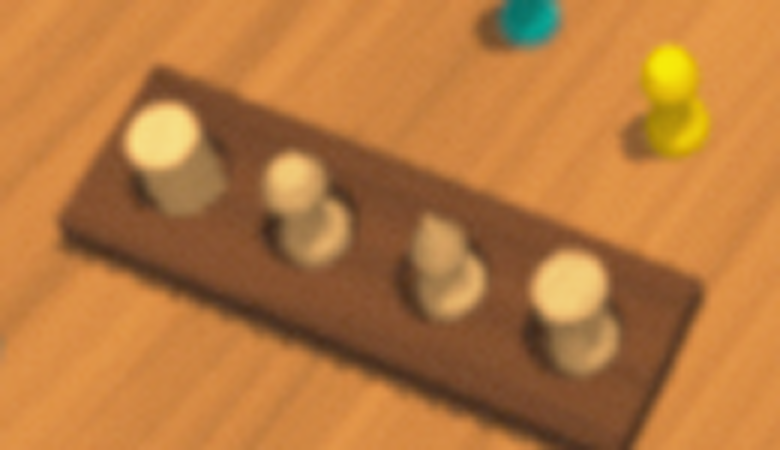

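In the crop, the tray holds, from its robot end outward: blank (163,135), pawn (296,183), bishop (438,245) and rook (570,285). The pawn is the only one with a wooden ball head, at scene pixel (179,300). The yellow and turquoise pieces outside the tray are look-alikes.

Run:
```python
from h import *
t=cv2.imread('pics/top0.png'); s=cv2.imread('pics/scene0.png')
r=lambda im,x,y,w,h,k: cv2.resize(im[y:y+h,x:x+w],None,fx=k,fy=k,interpolation=cv2.INTER_CUBIC)
B=np.hstack([r(t,230,155,92,62,5),r(t,350,185,40,62,5)])
B2=np.hstack([r(t,145,204,32,32,8),r(s,325,85,50,32,8)]);B2=cv2.copyMakeBorder(B2,0,0,0,B.shape[1]-B2.shape[1],cv2.BORDER_CONSTANT)
cv2.imwrite('pics/c2.png',np.vstack([B,B2])); print(B.shape,B2.shape)
for n,u,v,z in [('nest',253,190,.03),('tube',297,192,.06),('stand',160,219,.06),('tray',371,220,.02),('p1',369,197,.05),('p4',380,244,.05)]: print(n,ray('top0',u,v,z))
for n,u,v,z in [('nest',326,206,.03),('tube',292,240,.06),('stylus',352,93,.128),('p1',159,293,.05),('p2',180,301,.05),('p3',204,313,.05),('p4',226,319,.05)]: print(n,ray('scene0',u,v,z))
```

```text
(310, 660, 3) (256, 660, 3)
nest [0.56847585 0.02117426 0.03      ]
tube [ 0.55857737 -0.10929429  0.06      ]
stand [0.48050873 0.28941878 0.06      ]
tray [ 0.47800822 -0.33348055  0.02      ]
p1 [ 0.54442521 -0.32252554  0.05      ]
p4 [ 0.40590753 -0.35202844  0.05      ]
nest [0.57262849 0.02048305 0.03      ]
tube [ 0.56522302 -0.11457631  0.06      ]
stylus [0.4839289  0.29084235 0.128     ]
p1 [ 0.41110196 -0.34994613  0.05      ]
p2 [ 0.45579362 -0.34052822  0.05      ]
p3 [ 0.50921983 -0.33440706  0.05      ]
p4 [ 0.55082081 -0.32135238  0.05      ]
```

View pics/c2.png

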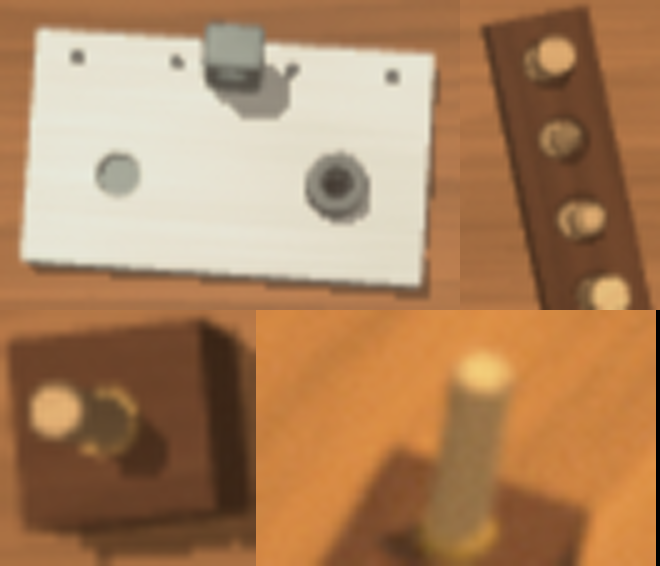

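```bash
cat >> h.py <<'E'
from scipy.spatial.transform import Rotation as Rn
def goal(p,a):
    s=st(); R=np.array(s['ee_rot']); a=np.radians(a); c,n=np.cos(a),np.sin(a)
    D=np.array([[-n,c,0],[c,n,0],[0,0,-1]]); D=D if np.linalg.det(D)>0 else D
    rv=Rn.from_matrix(R.T@D).as_rotvec(); print('rv',np.round(rv,4),'cm',np.round(R.T@(np.array(p)-s['tcp_pos'])*100,3))
E
python3 - <<'E'
from h import *
goal([.456,-.341,.2],101.7)
w=[('nest',253.6,189.8,.03),('tube',297.4,192.2,.06)]
for n,u,v,z in w: print(n,ray('top0',u,v,z))
for u,v in [(148.5+5.5,208),(156,257/1)]: pass
print('stylus top',ray('top0',145+57/8,204+(410-310)/8,.128),ray('scene0',325+(482-256)/8,85+(372-310)/8,.128))
print('collar',ray('top0',145+107/8,204+(420-310)/8,.066))
print('pawn',ray('scene0',130+296/6,270+183/6,.046),'pawn',ray('top0',350+(590-460)/5,185+217/5,.046))
E
```

```text
0.1 [ 0.1659 -0.6021  0.2406] [0.63 0.19 0.48] 1.0027632282744 0.0
rv [ 0.002  -0.0002  0.0644] cm [-34.903  17.462   4.089]
nest [0.56907539 0.01937862 0.03      ]
tube [ 0.557985   -0.11046297  0.06      ]
stylus top [0.48349368 0.29320642 0.128     ] [0.48608008 0.29339993 0.128     ]
collar [0.48379252 0.29259158 0.066     ]
pawn [ 0.45225785 -0.33952095  0.046     ] pawn [ 0.45176206 -0.34216656  0.046     ]
```

Request:
arm_command:
  deltas:
    - [0, 0, 0.064, -34.5, 17.4, 4.1, -1]
    - [0, 0, 0.064, -34.5, 17.4, 4.1, -1]
    - [0, 0, 0.064, -34.5, 17.4, 4.1, -1]
    - [0, 0, 0.064, -34.5, 17.4, 4.1, -1]
    - [0, 0, 0.064, -34.5, 17.4, 4.1, -1]
    - [0, 0, 0.064, -34.5, 17.4, 4.1, -1]
    - [0, 0, 0.064, -34.5, 17.4, 4.1, -1]
    - [0, 0, 0.064, -34.5, 17.4, 4.1, -1]

```text
time_s: 0.77
tcp_pos: [0.4126, -0.3782, 0.206]
ee_rot: [[-0.979, -0.203, -0.0], [-0.203, 0.979, 0.0], [0.0, 0.0, -1.0]]
wrist_force: [1.2, -0.9, -0.4]
gripper_width: 0.999
gripper_force: 0.0
```

Run:
```python
from h import *
goal([.452,-.341,.2],101.7)
```

```text
0.7667 [ 0.4126 -0.3782  0.206 ] [ 1.16 -0.93 -0.36] 0.9986399317024265 0.0
rv [ 0.0004 -0.0004  0.0006] cm [-4.611  2.846  0.595]
```

Request:
arm_command:
  deltas:
    - [0, 0, 0, -4.6, 2.8, 0.6, -1]
    - [0, 0, 0, -4.6, 2.8, 0.6, -1]
    - [0, 0, 0, -4.6, 2.8, 0.6, -1]
    - [0, 0, 0, -4.6, 2.8, 0.6, -1]

```text
time_s: 1.1
tcp_pos: [0.4511, -0.3427, 0.1998]
ee_rot: [[-0.979, -0.205, -0.001], [-0.205, 0.979, 0.001], [0.001, 0.001, -1.0]]
wrist_force: [-0.4, -0.2, 0.2]
gripper_width: 1.001
gripper_force: 0.0
```

Run:
```python
from h import *
save('wrist','w1');goal([.452,-.341,.2],101.7)
save('scene','s1')
print(proj('w1',[[.452,-.341,.046]]),proj('w1',[[.452,-.341,.2]]))
```

```text
1.15 [ 0.4506 -0.3434  0.2001] [-0.15 -1.04 -0.27] 1.0027553756906702 0.0
rv [ 0.0005 -0.0008  0.0007] cm [-0.189  0.202  0.01 ]
[[285.95626014 205.25918856]] [[287.65043484 280.59993837]]
```

View pics/w1.png

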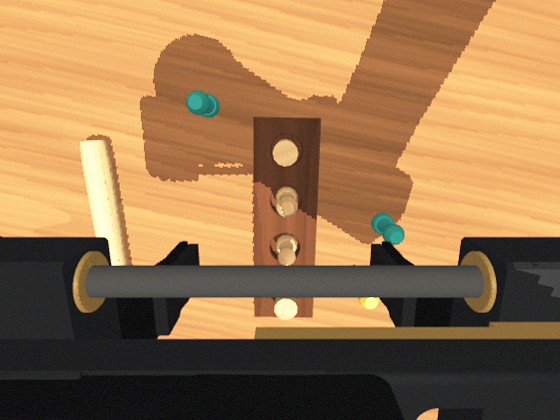

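The wrist view shows the tray running from blank (285,152) through pawn (287,203) and bishop (287,250) to rook (285,309). I'll measure the ball head with code.

Run:
```python
from h import *
im=cv2.imread('pics/w1.png')[135:270,262:312]
hsv=cv2.cvtColor(im,cv2.COLOR_BGR2HSV)
k=cv2.resize(im,None,fx=4.4,fy=4.4,interpolation=cv2.INTER_CUBIC)
g=cv2.imread('pics/w1.png')
r2=cv2.resize(g[185:225,266:308],None,fx=13,fy=13,interpolation=cv2.INTER_CUBIC)
cv2.imwrite('pics/c3.png',np.hstack([k,cv2.resize(r2,(546,k.shape[0]))])); print(k.shape,r2.shape)
```

```text
(594, 220, 3) (520, 546, 3)
```

View pics/c3.png

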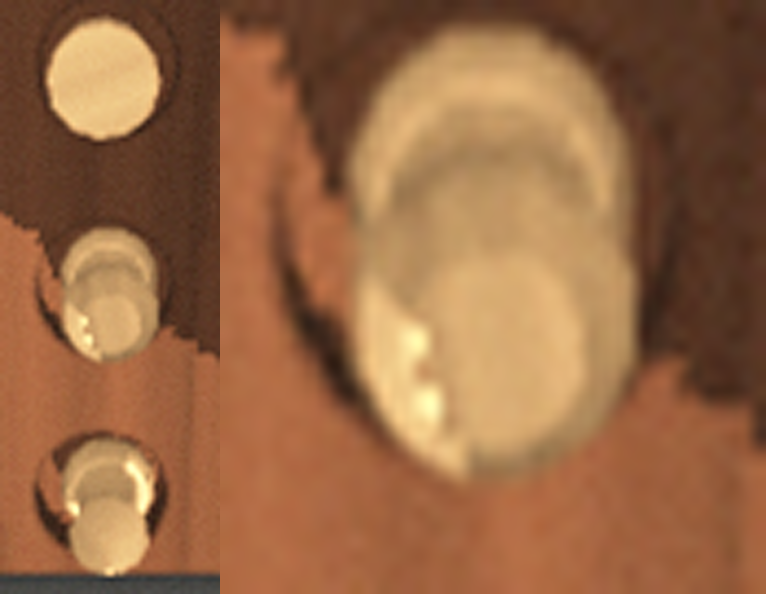

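The enlarged crop confirms the second piece is the ball-headed pawn, with its head centre at about (287.3,206.6) in the wrist image.

Run:
```python
from h import *
p=ray('w1',287.3,206.6,.046);print(p, ray('w1',286,153,.05))
goal([p[0],p[1],.042],101.7)
```

```text
[ 0.45295517 -0.33957462  0.046     ] [ 0.40671753 -0.35048842  0.05      ]
1.2 [ 0.4502 -0.3439  0.2003] [-0.44 -0.13  0.49] 1.002148768636578 0.0
rv [ 0.0003 -0.0005 -0.0004] cm [-0.362  0.359 15.829]
```

Request:
arm_command:
  deltas:
    - [0, 0, 0, -0.34, 0.33, 5, -1]
    - [0, 0, 0, -0.34, 0.33, 9, -1]
    - [0, 0, 0, -0.34, 0.33, 12.5, -1]
    - [0, 0, 0, -0.34, 0.33, 14.5, -1]
    - [0, 0, 0, -0.34, 0.33, 15.5, -1]
    - [0, 0, 0, -0.34, 0.33, 15.5, -1]
    - [0, 0, 0, -0.34, 0.33, 15.5, -1]

```text
time_s: 1.78
tcp_pos: [0.4539, -0.3405, 0.0462]
ee_rot: [[-0.979, -0.203, 0.001], [-0.203, 0.979, -0.001], [-0.001, -0.001, -1.0]]
wrist_force: [0.1, -0.6, 0.6]
gripper_width: 1.002
gripper_force: 0.0
```

Run:
```python
from h import *
goal([.453,-.3396,.0455],101.7)
```

```text
1.7833 [ 0.4539 -0.3405  0.0462] [ 0.12 -0.6   0.6 ] 1.0018690833142907 0.0
rv [-0.0012  0.0008 -0.0003] cm [0.069 0.11  0.074]
```

Request:
arm_command:
  deltas:
    - [0, 0, 0, 0, 0.05, 0.05, 1]
    - [0, 0, 0, 0, 0.05, 0.05, 1]
    - [0, 0, 0, 0, 0.05, 0.05, 1]
    - [0, 0, 0, 0, 0.05, 0.05, 1]
    - [0, 0, 0, 0, 0.05, 0.05, 1]
    - [0, 0, 0, 0, 0.05, 0.05, 1]
    - [0, 0, 0, 0, 0.05, 0.05, 1]
    - [0, 0, 0, 0, 0.05, 0.05, 1]

```text
time_s: 2.45
tcp_pos: [0.4536, -0.3388, 0.0449]
ee_rot: [[-0.979, -0.203, -0.0], [-0.203, 0.979, 0.0], [0.0, 0.0, -1.0]]
wrist_force: [0.2, 0.3, 0.4]
gripper_width: 0.479
gripper_force: 0.0
```

Request:
arm_command:
  deltas:
    - [0, 0, 0, 0, 0, 0, 1]
    - [0, 0, 0, 0, 0, 0, 1]
    - [0, 0, 0, 0, 0, 0, 1]
    - [0, 0, 0, 0, 0, 0, 1]
    - [0, 0, 0, 0, 0, 0, 1]
    - [0, 0, 0, 0, 0, 0, 1]
    - [0, 0, 0, 0, 0, 0, 1]
    - [0, 0, 0, 0, 0, 0, 1]

```text
time_s: 3.12
tcp_pos: [0.4536, -0.3388, 0.0448]
ee_rot: [[-0.979, -0.203, -0.0], [-0.203, 0.979, 0.0], [0.0, 0.0, -1.0]]
wrist_force: [-0.1, 0.1, -0.7]
gripper_width: 0.202
gripper_force: 30.0
```

Request:
arm_command:
  deltas:
    - [0, 0, 0, 0, 0, -1, 1]
    - [0, 0, 0, 0, 0, -3, 1]
    - [0, 0, 0, 0, 0, -6, 1]
    - [0, 0, 0, 0, 0, -9, 1]
    - [0, 0, 0, 0, 0, -12, 1]
    - [0, 0, 0, 0, 0, -13, 1]
    - [0, 0, 0, 0, 0, -13, 1]
    - [0, 0, 0, 0, 0, -13, 1]

```text
time_s: 3.78
tcp_pos: [0.4533, -0.3385, 0.175]
ee_rot: [[-0.979, -0.203, 0.001], [-0.203, 0.979, 0.0], [-0.001, 0.0, -1.0]]
wrist_force: [0.0, -0.3, -0.5]
gripper_width: 0.204
gripper_force: 30.0
```

Run:
```python
from h import *
save('wrist','w2');save('scene','s2')
s=st();p=np.array(s['tcp_pos'])
goal([.54,.01,.175],40)
print(proj('w2',[p,p-[0,0,.04]]),proj('s2',[p,p-[0,0,.04]]))
a=cv2.imread('pics/w2.png')[200:330,230:340];u,v=proj('s2',[p])[0].astype(int)
b=cv2.imread('pics/s2.png')[v-40:v+70,u-40:u+45]
print(u-40,v-40)
cv2.imwrite('pics/c4.png',np.hstack([cv2.resize(a,(400,473),interpolation=2),cv2.resize(b,(int(473*85/110),473),interpolation=2)]))
```

```text
3.8833 [ 0.4525 -0.3382  0.1731] [-0.23  0.1  -0.94] 0.2010439871167394 30.000001827907
3.8833 [ 0.4525 -0.3382  0.1731] [-0.23  0.1  -0.94] 0.2010439871167394 30.000001827907
rv [ 8.000e-04 -3.700e-03  1.077e+00] cm [-15.636  32.324  -0.15 ]
[[285.3457842  274.72343633]
 [285.15099738 245.18446868]] [[165.46096871 268.74753027]
 [170.42025917 279.51807304]]
125 228
```

View pics/c4.png

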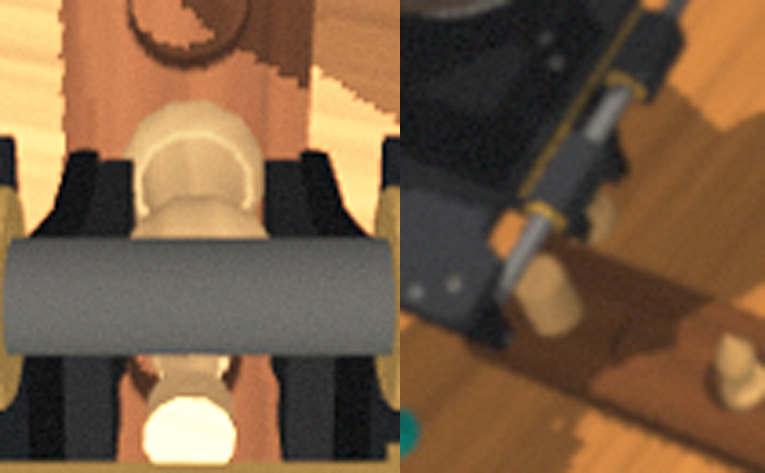

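The pawn is held upright and centred, with its foot at about (284,246) in the wrist image. I'll carry it over to the nest.

Run:
```python
from h import *
goal([.570,.02,.175],38)
```

```text
3.8833 [ 0.4525 -0.3382  0.1731] [-0.23  0.1  -0.94] 0.2010439871167394 30.000001827907
rv [ 7.0000e-04 -3.7000e-03  1.1119e+00] cm [-18.776  32.694  -0.157]
```

Request:
arm_command:
  deltas:
    - [0, 0, 0.11, -1, 2, 0, 1]
    - [0, 0, 0.22, -3, 5, 0, 1]
    - [0, 0, 0.33, -5, 8.5, 0, 1]
    - [0, 0, 0.44, -7, 12, 0, 1]
    - [0, 0, 0.55, -9, 15.5, 0, 1]
    - [0, 0, 0.66, -11, 19, 0, 1]
    - [0, 0, 0.77, -13, 22.5, 0, 1]
    - [0, 0, 0.88, -15, 26, 0, 1]

```text
time_s: 4.55
tcp_pos: [0.5463, -0.0536, 0.1729]
ee_rot: [[-0.778, 0.629, -0.004], [0.629, 0.778, -0.001], [0.003, -0.003, -1.0]]
wrist_force: [0.5, -0.1, 0.0]
gripper_width: 0.206
gripper_force: 30.0
```

Run:
```python
from h import *
goal([.570,.02,.175],38)
```

```text
4.55 [ 0.5463 -0.0536  0.1729] [ 0.48 -0.12  0.03] 0.20585674583925598 29.991941777702777
rv [-0.0033 -0.0024  0.2276] cm [ 2.785  7.218 -0.225]
```

Request:
arm_command:
  deltas:
    - [0, 0, 0.09, 1, 2.6, 0, 1]
    - [0, 0, 0.17, 1.9, 4.8, 0, 1]
    - [0, 0, 0.21, 2.4, 6.2, 0, 1]
    - [0, 0, 0.22, 2.6, 6.7, 0, 1]
    - [0, 0, 0.22, 2.6, 6.7, 0, 1]
    - [0, 0, 0.22, 2.6, 6.7, 0, 1]

```text
time_s: 5.05
tcp_pos: [0.5678, 0.0127, 0.1736]
ee_rot: [[-0.627, 0.779, -0.003], [0.779, 0.627, -0.001], [0.001, -0.003, -1.0]]
wrist_force: [-0.6, 0.3, 0.2]
gripper_width: 0.204
gripper_force: 30.0
```

Run:
```python
from h import *
save('wrist','w3');p=st()
goal([.570,.02,.175],38)
print(proj('w3',[[.57,.02,.03],[.57,.02,.02],np.array(p['tcp_pos'])-[0,0,.039]]))
a=cv2.imread('pics/w3.png')[130:270,215:355]
cv2.imwrite('pics/c5.png',cv2.resize(a,(560,560),interpolation=2))
```

```text
5.1 [0.5678 0.0123 0.174 ] [ 0.15 -0.3  -0.78] 0.20542497582688093 29.9998030283723
5.1 [0.5678 0.0123 0.174 ] [ 0.15 -0.3  -0.78] 0.20542497582688093 29.9998030283723
rv [-0.0021 -0.0009  0.0133] cm [ 0.465  0.649 -0.106]
[[291.68283993 201.74350452]
 [291.47300782 199.35792916]
 [283.55851775 249.31312517]]
```

View pics/c5.png

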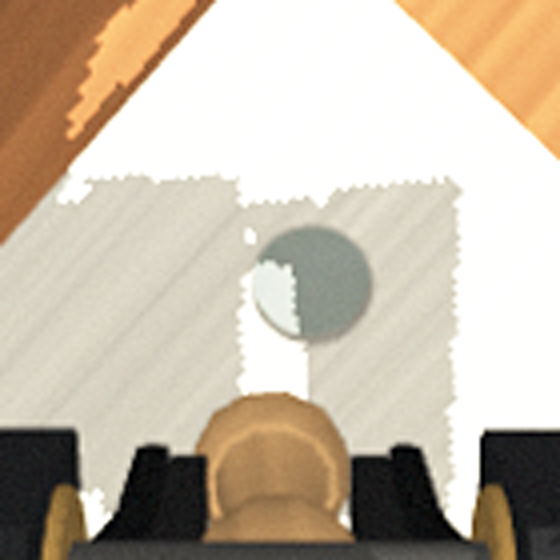

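The nest rim is centred at about (293.1,201.0) in the wrist image, and the pawn's foot at about (283.5,247.3).

Run:
```python
from h import *
n=ray('w3',293.1,201.0,.03)
for z in (.134,.1355,.137):
    f=ray('w3',283.5,247.3,z); R=np.array(sense()['ee_rot']); print(n,f,R.T@np.r_[(n-f)[:2],0]*100)
```

```text
[0.57053609 0.02126779 0.03      ] [0.56728454 0.01295057 0.134     ] [ 0.44496494  0.77426883 -0.00120299]
[0.57053609 0.02126779 0.03      ] [0.56695101 0.01337763 0.1355    ] [ 0.39078289  0.77353869 -0.00124947]
[0.57053609 0.02126779 0.03      ] [0.56661748 0.01380469 0.137     ] [ 0.33660085  0.77280856 -0.00129594]
```

Request:
arm_command:
  deltas:
    - [0, 0, 0, 0.4, 0.77, 1, 1]
    - [0, 0, 0, 0.4, 0.77, 4, 1]
    - [0, 0, 0, 0.4, 0.77, 6.5, 1]
    - [0, 0, 0, 0.4, 0.77, 8.3, 1]
    - [0, 0, 0, 0.4, 0.77, 8.8, 1]
    - [0, 0, 0, 0.4, 0.77, 9, 1]
    - [0, 0, 0, 0.4, 0.77, 9, 1]
    - [0, 0, 0, 0.4, 0.77, 9, 1]

```text
time_s: 5.77
tcp_pos: [0.573, 0.0211, 0.086]
ee_rot: [[-0.626, 0.78, 0.002], [0.78, 0.626, 0.0], [-0.001, 0.002, -1.0]]
wrist_force: [-0.2, 0.7, -0.9]
gripper_width: 0.208
gripper_force: 30.0
```

Run:
```python
from h import *
save('wrist','w4');p=st()
goal([.5705,.0213,.06],38)
print(proj('w4',[[.5705,.0213,.03],np.array(p['tcp_pos'])-[0,0,.039]]))
a=cv2.imread('pics/w4.png')[150:290,215:355]
cv2.imwrite('pics/c6.png',cv2.resize(a,(560,560),interpolation=2))
```

```text
5.8167 [0.5731 0.0212 0.0862] [ 0.08 -0.23  0.14] 0.20323460279169472 29.99993253307366
5.8167 [0.5731 0.0212 0.0862] [ 0.08 -0.23  0.14] 0.20323460279169472 29.99993253307366
rv [0.0025 0.0012 0.0134] cm [ 0.168 -0.202  2.622]
[[280.54426743 236.11720778]
 [283.77027989 248.46559412]]
```

View pics/c6.png

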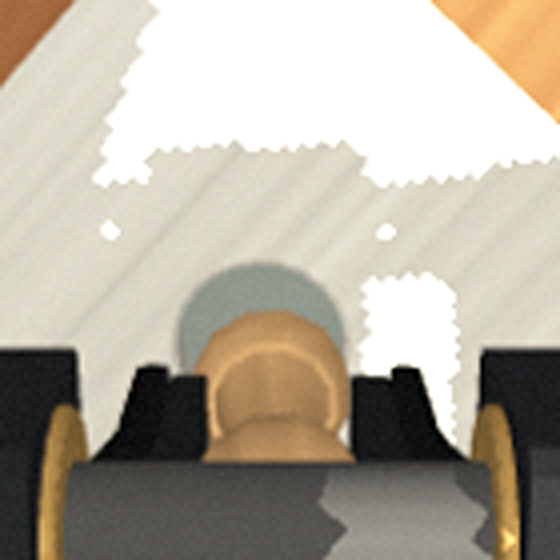

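Run:
```python
from h import *
n=ray('w4',280.5,236,.03)
for z in (.0468,.0478):
    f=ray('w4',283.3,247.0,z); R=np.array(sense()['ee_rot']); print(n,f,R.T@np.r_[(n-f)[:2],0]*100)
```

```text
[0.57043213 0.0213418  0.03      ] [0.57240246 0.02162916 0.0468    ] [ 0.10096827 -0.17161853 -0.00055756]
[0.57043213 0.0213418  0.03      ] [0.57217615 0.02191272 0.0478    ] [ 0.06468855 -0.17172835 -0.00051348]
```

Request:
arm_command:
  deltas:
    - [0, 0, 0, 0.09, -0.17, 0, 1]
    - [0, 0, 0, 0.09, -0.17, 0.6, 1]
    - [0, 0, 0, 0.09, -0.17, 1.2, 1]
    - [0, 0, 0, 0.09, -0.17, 1.7, 1]
    - [0, 0, 0, 0.09, -0.17, 2.1, 1]
    - [0, 0, 0, 0.09, -0.17, 2.1, 1]
    - [0, 0, 0, 0.09, -0.17, 2.1, 1]

```text
time_s: 6.4
tcp_pos: [0.5701, 0.0207, 0.0634]
ee_rot: [[-0.626, 0.78, -0.001], [0.78, 0.626, -0.0], [0.0, -0.001, -1.0]]
wrist_force: [-0.5, -0.9, -0.5]
gripper_width: 0.212
gripper_force: 30.0
```

Request:
arm_command:
  deltas:
    - [0, 0, 0, 0, 0, 0.2, 1]
    - [0, 0, 0, 0, 0, 0.35, 1]
    - [0, 0, 0, 0, 0, 0.42, 1]
    - [0, 0, 0, 0, 0, 0.42, 1]
    - [0, 0, 0, 0, 0, 0.42, 1]

```text
time_s: 6.82
tcp_pos: [0.5702, 0.0208, 0.0597]
ee_rot: [[-0.626, 0.78, -0.0], [0.78, 0.626, -0.0], [0.0, -0.0, -1.0]]
wrist_force: [0.2, -0.2, 0.4]
gripper_width: 0.208
gripper_force: 30.0
```

Request:
arm_command:
  deltas:
    - [0, 0, 0, 0, 0, 0.05, -0.2]
    - [0, 0, 0, 0, 0, 0.05, -0.2]
    - [0, 0, 0, 0, 0, 0.05, -0.2]
    - [0, 0, 0, 0, 0, 0.05, -0.2]
    - [0, 0, 0, 0, 0, 0.05, -0.2]
    - [0, 0, 0, 0, 0, 0.05, -0.2]
    - [0, 0, 0, 0, 0, 0.05, -0.2]
    - [0, 0, 0, 0, 0, 0.05, -0.2]

```text
time_s: 7.48
tcp_pos: [0.5702, 0.0208, 0.0592]
ee_rot: [[-0.626, 0.78, -0.0], [0.78, 0.626, 0.0], [0.0, -0.0, -1.0]]
wrist_force: [0.8, 0.2, -0.1]
gripper_width: 0.597
gripper_force: 0.0
```

Request:
arm_command:
  deltas:
    - [0, 0, 0, 0, 0, -1, -0.2]
    - [0, 0, 0, 0, 0, -3, -0.2]
    - [0, 0, 0, 0, 0, -6, -0.2]
    - [0, 0, 0, 0, 0, -9, -0.2]
    - [0, 0, 0, 0, 0, -12, -0.2]
    - [0, 0, 0, 0, 0, -14, -0.2]
    - [0, 0, 0, 0, 0, -14, -0.2]
    - [0, 0, 0, 0, 0, -14, -0.2]

```text
time_s: 8.15
tcp_pos: [0.5707, 0.021, 0.2013]
ee_rot: [[-0.626, 0.78, 0.004], [0.78, 0.626, 0.001], [-0.001, 0.004, -1.0]]
wrist_force: [-0.2, -0.1, -1.2]
gripper_width: 0.602
gripper_force: 0.0
```

Run:
```python
from h import *
save('wrist','w5');goal([.484,.293,.2],101)
save('scene','s5')
print(proj('w5',[[.5704,.0213,.06],[.5704,.0213,.03]]),proj('s5',[[.5704,.0213,.06]]))
u,v=proj('s5',[[.5704,.0213,.045]])[0].astype(int)
a=cv2.imread('pics/w5.png')[150:290,215:355];b=cv2.imread('pics/s5.png')[v-35:v+35,u-20:u+20]
cv2.imwrite('pics/c7.png',np.hstack([cv2.resize(a,(480,480),interpolation=2),cv2.resize(b,(274,480),interpolation=2)]))
```

```text
8.2 [0.5699 0.0208 0.1997] [ 0.2  -0.09 -0.35] 0.5985763172416978 0.0
rv [ 9.0000e-04  3.0000e-04 -1.0864e+00] cm [ 2.6604e+01  1.0342e+01 -1.6000e-02]
[[283.20671479 206.32832543]
 [283.17530108 199.08104356]] [[326.48014557 197.35189609]]
```

View pics/c7.png

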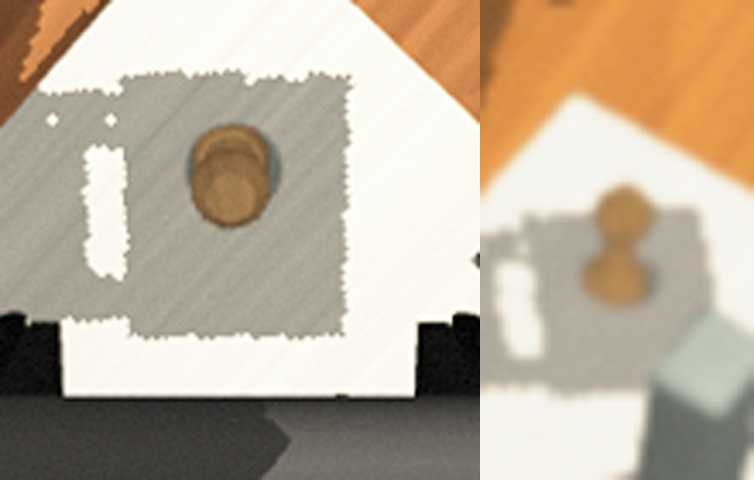

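The pawn stands upright inside the nest and is released, with its foot at about (233,160) in the crop. Next is the stylus, keeping the same yaw.

Run:
```python
from h import *
goal([.4845,.293,.21],38.7);print(sense()['joints'])
```

```text
8.25 [0.5694 0.0207 0.1987] [-0.12 -0.12 -0.7 ] 0.5961311987694602 0.0
rv [-0.0011 -0.0009  0.0009] cm [26.556 10.42  -1.117]
[ 1.83503816e+01  1.87156827e+01 -1.10481518e+01 -3.35056142e-02
 -6.03118147e+01 -1.59583971e+02]
```

Request:
arm_command:
  deltas:
    - [0, 0, -0.12, 1.5, 0.6, -0.2, -0.2]
    - [0, 0, -0.24, 4.5, 1.8, -0.4, -0.2]
    - [0, 0, -0.36, 8, 3.2, -0.6, -0.2]
    - [0, 0, -0.48, 11.5, 4.6, -1, -0.2]
    - [0, 0, -0.6, 15, 6, -1.1, -0.2]
    - [0, 0, -0.72, 18.5, 7.4, -1.1, -0.2]
    - [0, 0, -0.84, 22, 8.6, -1.1, -0.2]
    - [0, 0, -0.96, 24.5, 9.6, -1.1, -0.2]

```text
time_s: 8.92
tcp_pos: [0.4899, 0.2738, 0.2087]
ee_rot: [[-0.997, -0.073, -0.002], [-0.073, 0.997, -0.002], [0.002, -0.002, -1.0]]
wrist_force: [1.1, 0.1, 0.2]
gripper_width: 0.597
gripper_force: 0.0
```

Run:
```python
from h import *
goal([.4845,.293,.21],101);print(sense()['joints'])
```

```text
8.9167 [0.4899 0.2738 0.2087] [1.12 0.05 0.19] 0.5973359802469296 0.0
rv [-0.0015 -0.0026 -0.1187] cm [ 0.397  1.95  -0.131]
[ 4.57357407e+01  1.74433758e+01 -1.13689807e+01 -2.55825536e-02
 -6.13580058e+01 -1.31526738e+02]
```

Request:
arm_command:
  deltas:
    - [0, 0, 0, 0.3, 1.5, 0, -0.2]
    - [0, 0, 0, 0.3, 1.5, 0, -0.2]
    - [0, 0, 0, 0.3, 1.5, 0, -0.2]
    - [0, 0, 0, 0.3, 1.5, 0, -0.2]

```text
time_s: 9.25
tcp_pos: [0.4876, 0.2857, 0.2094]
ee_rot: [[-0.998, -0.064, -0.001], [-0.064, 0.998, -0.001], [0.002, -0.001, -1.0]]
wrist_force: [-0.4, -0.0, 0.6]
gripper_width: 0.603
gripper_force: 0.0
```

Run:
```python
from h import *
save('wrist','w6');goal([.4845,.293,.105],94)
print(proj('w6',[[.4845,.293,.128],[.4845,.293,.066]]))
h=cv2.cvtColor(cv2.imread('pics/w6.png'),cv2.COLOR_BGR2HSV)
p=proj('w6',[[.4845,.293,.128]])[0].astype(int)
sub=cv2.imread('pics/w6.png')[p[1]-60:p[1]+60,p[0]-60:p[0]+60]
cv2.imwrite('pics/c8.png',cv2.resize(sub,(600,600),interpolation=2)); print(p-60)
```

```text
9.3 [0.4878 0.2854 0.2096] [-0.74 -0.99 -1.12] 0.599460366711004 0.0
rv [-0.001  -0.0011 -0.0065] cm [ 0.272  0.79  10.464]
[[295.52629292 223.28184923]
 [293.34639677 203.61957018]]
[235 163]
```

View pics/c8.png

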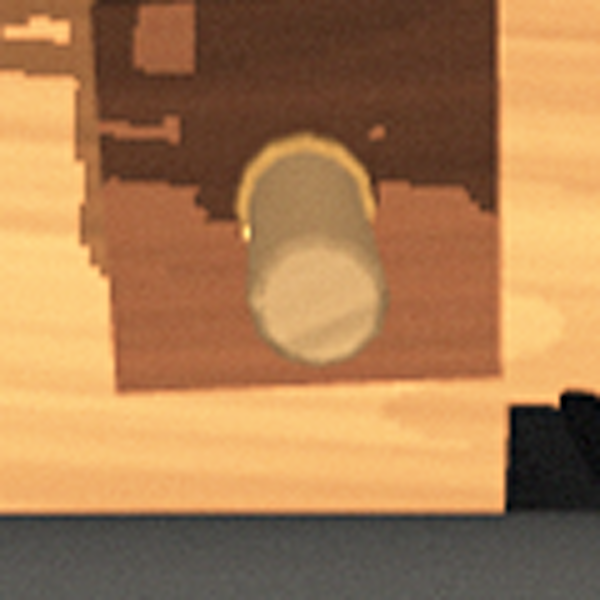

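The stylus handle's top is centred at about (298.6,222.8) in the wrist image, and its collar at about (296.2,203.6).

Run:
```python
from h import *
p=ray('w6',298.6,222.8,.128);q=ray('w6',296.2,203.6,.066);print(p,q)
m=(p+q)/2; goal([m[0],m[1],.105],94)
```

```text
[0.48402674 0.29506606 0.128     ] [0.48432756 0.29544375 0.066     ]
9.3 [0.4878 0.2854 0.2096] [-0.74 -0.99 -1.12] 0.599460366711004 0.0
rv [-0.001  -0.0011 -0.0065] cm [ 0.29   1.017 10.464]
```

Request:
arm_command:
  deltas:
    - [0, 0, 0, 0.3, 0.98, 0.5, -0.2]
    - [0, 0, 0, 0.3, 0.98, 3, -0.2]
    - [0, 0, 0, 0.3, 0.98, 6, -0.2]
    - [0, 0, 0, 0.3, 0.98, 8.5, -0.2]
    - [0, 0, 0, 0.3, 0.98, 10, -0.2]
    - [0, 0, 0, 0.3, 0.98, 10.4, -0.2]
    - [0, 0, 0, 0.3, 0.98, 10.4, -0.2]
    - [0, 0, 0, 0.3, 0.98, 10.4, -0.2]

```text
time_s: 9.97
tcp_pos: [0.4847, 0.2965, 0.1069]
ee_rot: [[-0.998, -0.065, 0.001], [-0.065, 0.998, 0.001], [-0.001, 0.001, -1.0]]
wrist_force: [-0.1, 0.4, -0.0]
gripper_width: 0.603
gripper_force: 0.0
```

Request:
arm_command:
  deltas:
    - [0, 0, 0, 0, 0, 0, 1]
    - [0, 0, 0, 0, 0, 0, 1]
    - [0, 0, 0, 0, 0, 0, 1]
    - [0, 0, 0, 0, 0, 0, 1]
    - [0, 0, 0, 0, 0, 0, 1]
    - [0, 0, 0, 0, 0, 0, 1]
    - [0, 0, 0, 0, 0, 0, 1]
    - [0, 0, 0, 0, 0, 0, 1]

```text
time_s: 10.63
tcp_pos: [0.4841, 0.2963, 0.1064]
ee_rot: [[-0.998, -0.066, 0.0], [-0.066, 0.998, 0.0], [-0.0, 0.0, -1.0]]
wrist_force: [-1.2, -0.5, 1.9]
gripper_width: 0.214
gripper_force: 30.0
```

Request:
arm_command:
  deltas:
    - [0, 0, 0, 0, 0, -1, 1]
    - [0, 0, 0, 0, 0, -3, 1]
    - [0, 0, 0, 0, 0, -6, 1]
    - [0, 0, 0, 0, 0, -9, 1]
    - [0, 0, 0, 0, 0, -12, 1]
    - [0, 0, 0, 0, 0, -13.3, 1]
    - [0, 0, 0, 0, 0, -13.3, 1]
    - [0, 0, 0, 0, 0, -13.3, 1]

```text
time_s: 11.3
tcp_pos: [0.4839, 0.2964, 0.24]
ee_rot: [[-0.998, -0.066, 0.001], [-0.066, 0.998, 0.002], [-0.001, 0.002, -1.0]]
wrist_force: [0.4, -1.4, -1.7]
gripper_width: 0.22
gripper_force: 30.0
```

Run:
```python
from h import *
goal([.561,-.110,.24],94)
j=sense()['joints'];print(j)
```

```text
11.3 [0.4839 0.2964 0.24  ] [ 0.35 -1.41 -1.7 ] 0.2201884540089977 30.006101169522026
rv [ 0.0016  0.0009 -0.0042] cm [ -5.03  -41.054  -0.059]
[ 4.78264477e+01  1.64686437e+01 -8.00736611e+00 -3.30169840e-02
 -6.54221723e+01 -1.34053823e+02]
```

Request:
arm_command:
  deltas:
    - [0, 0, 0, -0.2, -1.5, 0, 1]
    - [0, 0, 0, -0.6, -4.5, 0, 1]
    - [0, 0, 0, -1, -8, 0, 1]
    - [0, 0, 0, -1.4, -11.5, 0, 1]
    - [0, 0, 0, -1.8, -15, 0, 1]
    - [0, 0, 0, -2.2, -18.5, 0, 1]
    - [0, 0, 0, -2.6, -22, 0, 1]
    - [0, 0, 0, -3, -25.5, 0, 1]

```text
time_s: 11.97
tcp_pos: [0.5296, 0.0413, 0.2375]
ee_rot: [[-0.998, -0.066, -0.004], [-0.066, 0.998, -0.001], [0.004, -0.001, -1.0]]
wrist_force: [-0.5, 0.3, 0.1]
gripper_width: 0.216
gripper_force: 30.0
```

Request:
arm_command:
  deltas:
    - [0, 0, 0, -0.4, -3.5, 0, 1]
    - [0, 0, 0, -0.8, -7, 0, 1]
    - [0, 0, 0, -1.3, -10.5, 0, 1]
    - [0, 0, 0, -1.7, -13, 0, 1]
    - [0, 0, 0, -1.9, -14.8, 0, 1]
    - [0, 0, 0, -2, -15.5, 0, 1]
    - [0, 0, 0, -2, -15.5, 0, 1]
    - [0, 0, 0, -2, -15.5, 0, 1]

```text
time_s: 12.63
tcp_pos: [0.5601, -0.1097, 0.238]
ee_rot: [[-0.998, -0.065, -0.003], [-0.065, 0.998, 0.0], [0.003, 0.0, -1.0]]
wrist_force: [1.0, 0.2, 0.2]
gripper_width: 0.222
gripper_force: 30.0
```

Run:
```python
from h import *
save('wrist','w7');s=goal([.561,-.110,.24],94)
save('top','t7')
p=np.array(sense()['tcp_pos'])
q=proj('w7',[[.561,-.110,.06],[.571,-.110,.06],p-[0,0,.096],[.561,-.11,.027],[.5705,.0213,.03]]);print(q)
k=np.linalg.norm(q[1]-q[0])/10; print('px/mm',k)
im=cv2.imread('pics/w7.png');g=cv2.cvtColor(im,cv2.COLOR_BGR2GRAY)
u,v=q[0].astype(int); x0,y0=max(u-80,0),max(v-80,0)
G=cv2.resize(g[y0:y0+160,x0:x0+160],None,fx=4,fy=4,interpolation=2)
for r in (18,9):
    c=cv2.HoughCircles(G,cv2.HOUGH_GRADIENT,1,20,param1=80,param2=15,minRadius=int(r*k*4*.88),maxRadius=int(r*k*4*1.12))
    if c is not None:
        for x,y,R in c[0][:4]:
            U,V=x0+x/4-.375,y0+y/4-.375; print(r,U,V,R/4/k,ray('w7',U,V,.06))
```

```text
12.6833 [ 0.5603 -0.1091  0.2384] [ 0.29  0.78 -0.3 ] 0.22068230649811196 30.00633638405361
rv [ 0.0004 -0.0017 -0.0038] cm [-0.066 -0.093 -0.163]
[[283.91581267 199.60140893]
 [283.25494911 209.71310803]
 [285.53883381 222.20710654]
 [283.95208056 193.22325549]
 [407.2078727  210.40760905]]
px/mm 1.0133271898779932
18 284.5 198.75 18.18267527123096 [ 0.56013215 -0.10949401  0.06      ]
18 285.25 247.0 19.835646948237727 [ 0.60890663 -0.10560318  0.06      ]
9 285.0 200.25 8.906303619087634 [ 0.56156758 -0.10892032  0.06      ]
9 284.5 194.25 8.83229020070283 [ 0.55575252 -0.1097763   0.06      ]
```

Request:
arm_command:
  deltas:
    - [0, 0, 0, -0.05, 0, 1, 1]
    - [0, 0, 0, -0.05, 0, 3.5, 1]
    - [0, 0, 0, -0.05, 0, 6, 1]
    - [0, 0, 0, -0.05, 0, 7.5, 1]
    - [0, 0, 0, -0.05, 0, 7.7, 1]
    - [0, 0, 0, -0.05, 0, 7.7, 1]
    - [0, 0, 0, -0.05, 0, 7.7, 1]

```text
time_s: 13.32
tcp_pos: [0.5621, -0.1091, 0.163]
ee_rot: [[-0.998, -0.067, 0.001], [-0.067, 0.998, -0.0], [-0.001, -0.0, -1.0]]
wrist_force: [-0.4, 0.4, -0.1]
gripper_width: 0.219
gripper_force: 30.0
```

Run:
```python
from h import *
save('wrist','w8');s=goal([.5608,-.1093,.13],94)
p=np.array(sense()['tcp_pos']); R=np.array(sense()['ee_rot'])
g=cv2.cvtColor(cv2.imread('pics/w8.png'),cv2.COLOR_BGR2GRAY)
for nm,z,P,rr in (('rim',.06,[.5608,-.1093,.06],(18,)),('tip',p[2]-.0964,p-[0,0,.0964],(5,)),('collar',p[2]-.0464,p-[0,0,.0464],(12,))):
    q=proj('w8',[P,np.array(P)+[.01,0,0]]);k=np.linalg.norm(q[1]-q[0])/10;print(nm,q[0],k)
    u,v=q[0].astype(int);x0,y0=u-60,v-60;G=cv2.resize(g[y0:y0+120,x0:x0+120],None,fx=4,fy=4,interpolation=2)
    for r in rr:
        c=cv2.HoughCircles(G,cv2.HOUGH_GRADIENT,1,12,param1=60,param2=12,minRadius=int(r*k*4*.9),maxRadius=int(r*k*4*1.1))
        if c is not None:
            for x,y,rad in c[0][:3]:
                U,V=x0+x/4-.375,y0+y/4-.375; print('  ',r,U,V,rad/4/k,ray('w8',U,V,z)[:2])
```

```text
13.3667 [ 0.5623 -0.1092  0.1635] [ 0.24 -0.32 -0.23] 0.22165450372681397 30.006338001536506
rv [-0.0004  0.0026 -0.003 ] cm [ 1.620e-01 -3.000e-03  3.347e+00]
rim [284.2225683  216.74826188] 1.2868963821623751
   18 284.0 209.75 16.901127628825424 [ 0.5554642  -0.10981958]
   18 284.0 215.75 16.68743550695607 [ 0.56004491 -0.109516  ]
   18 284.0 212.75 19.076904385890902 [ 0.55774944 -0.10966813]
tip [284.26744595 221.29187633] 1.3159261134112707
   5 281.25 212.25 4.787502981002022 [ 0.55572586 -0.1117741 ]
collar [284.17928686 244.42149156] 1.6057753985124197
   12 284.0 248.75 12.984381502410011 [ 0.56499806 -0.10908539]
   12 283.75 207.75 12.641867135258355 [ 0.54044099 -0.11085482]
   12 283.0 245.5 11.100556640394679 [ 0.56303342 -0.10979978]
```

Request:
arm_command:
  deltas:
    - [0, 0, 0, 0.15, 0, 0, 1]
    - [0, 0, 0, 0.15, 0, 0.5, 1]
    - [0, 0, 0, 0.15, 0, 1, 1]
    - [0, 0, 0, 0.15, 0, 1.6, 1]
    - [0, 0, 0, 0.15, 0, 2.2, 1]
    - [0, 0, 0, 0.15, 0, 2.8, 1]
    - [0, 0, 0, 0.15, 0, 3.3, 1]
    - [0, 0, 0, 0.15, 0, 3.3, 1]

```text
time_s: 14.03
tcp_pos: [0.559, -0.1096, 0.1275]
ee_rot: [[-0.998, -0.065, -0.003], [-0.065, 0.998, 0.0], [0.003, 0.0, -1.0]]
wrist_force: [-0.9, -0.4, -0.7]
gripper_width: 0.225
gripper_force: 30.0
```

Request:
arm_command:
  deltas:
    - [0, 0, 0, -0.05, 0, 0.2, 1]
    - [0, 0, 0, -0.05, 0, 0.4, 1]
    - [0, 0, 0, -0.05, 0, 0.6, 1]
    - [0, 0, 0, -0.05, 0, 0.8, 1]
    - [0, 0, 0, -0.05, 0, 0.8, 1]
    - [0, 0, 0, -0.05, 0, 0.8, 1]

```text
time_s: 14.53
tcp_pos: [0.5608, -0.1096, 0.1217]
ee_rot: [[-0.998, -0.066, 0.001], [-0.066, 0.998, -0.0], [-0.001, -0.0, -1.0]]
wrist_force: [-0.4, 0.0, 2.3]
gripper_width: 0.218
gripper_force: 30.0
```

Contact is about 2.3 N, so the spring is engaged. I'll keep pressing.

Request:
arm_command:
  deltas:
    - [0, 0, 0, 0, 0, 0.15, 1]
    - [0, 0, 0, 0, 0, 0.3, 1]
    - [0, 0, 0, 0, 0, 0.4, 1]
    - [0, 0, 0, 0, 0, 0.5, 1]
    - [0, 0, 0, 0, 0, 0.5, 1]
    - [0, 0, 0, 0, 0, 0.5, 1]

```text
time_s: 15.03
tcp_pos: [0.5614, -0.1097, 0.1181]
ee_rot: [[-0.998, -0.067, 0.003], [-0.067, 0.998, -0.001], [-0.003, -0.001, -1.0]]
wrist_force: [-1.4, 0.5, 10.1]
gripper_width: 0.219
gripper_force: 30.0
```

Request:
arm_command:
  deltas:
    - [0, 0, 0, 0, 0, 0.05, 1]
    - [0, 0, 0, 0, 0, 0.05, 1]
    - [0, 0, 0, 0, 0, 0.05, 1]
    - [0, 0, 0, 0, 0, 0.05, 1]
    - [0, 0, 0, 0, 0, 0.05, 1]
    - [0, 0, 0, 0, 0, 0.05, 1]
    - [0, 0, 0, 0, 0, 0.05, 1]
    - [0, 0, 0, 0, 0, 0.05, 1]

```text
time_s: 15.7
tcp_pos: [0.5615, -0.1097, 0.1181]
ee_rot: [[-0.998, -0.067, 0.003], [-0.067, 0.998, -0.001], [-0.003, -0.001, -1.0]]
wrist_force: [-1.1, 1.2, 11.5]
gripper_width: 0.221
gripper_force: 30.0
```

Run:
```python
from h import *
save('top','t9');save('scene','s9');st()
# pawn still where it was when placed (scene view patch)?
a,b=[cv2.imread(f'pics/{n}.png',0)[180:215,314:338] for n in('s5','s9')]
print(cv2.phaseCorrelate(a.astype(float),b.astype(float)))
```

```text
15.8 [ 0.5615 -0.1097  0.1181] [-2.81  1.17 11.46] 0.2183630912229252 30.002024815591994
((1.2538400279646265, 0.7106181652150063), 0.2941440976040213)
```

The TCP height puts the tip at about 22 mm, which is the button's full-down height, at a steady 11.5 N. I'm handing the job in.

```bash
python3 -c "
from h import *
print(finish_job())"
```

```text
the job is handed in; nothing more can be done
None
```

I handed the job in with the pawn released upright in the nest and the stylus still gripped, holding the scan button at its stop with about 11.5 N; the pawn was last seen standing just after release, and no verdict came back.

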